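# Clamp a heel pad on the trimmer spindle

### The arm

A 7-joint arm with a two-finger parallel gripper is mounted at the origin on the work surface. World frame = base frame: x ahead of the robot, y to its left, z up, the work surface at z = 0. Lengths are in m, angles in degrees, forces in N, time in s.
With the tool pointing down it reaches from about 0.425 to 0.875 m from the base axis. Payload 4.7 kg.
Tool frame: the origin (TCP) lies at the very end of the fingers, on their centre line; the grasp point (between the pads) lies 19 mm behind it; x points along the fingers, z is the direction in which the jaws open and shut, and the axes are right-handed (so a half turn about x gives the same grasp; the last joint's range is limited). The gripper opens to 87 mm and grips with 3 to 60 N. Pads are 19 mm wide; open, the fingers measure 117 mm over their backs; the gripper's body (75 mm by 190 mm) begins 51 mm behind the grasp point.
Start: joints at [72.886, 18.392, -4.016, 83.108, 1.295, 78.541, -3.26], TCP at [0.2, -0.618, 0.223] pointing down, gripper open.
Joint ranges: [-163.93, 163.93], [-17.29, 119.83], [-79.2, 71.16], [3.27, 140.29], [-89.18, 269.18], [5.43, 117.66], [-154.24, 154.24]. Speed limits (degrees/s): [147.25, 147.25, 180, 180, 180, 180, 180].

### API

Orientations are given as [roll, pitch, yaw] about the fixed x, y, z axes, in that order (R = Rz(yaw) Ry(pitch) Rx(roll)).
In Python, from cell import env gives the robot as it stands. The module is installed in compiled form; this text tells all that it offers.
- The arm moves only by the tool drive_tool, never from a script. Its argument "increments" is a list of rows, each a list of 2 entries, a list of its own where there are three numbers: the shift along the tool's x, y, z scaled (see below), then the turn, a rotation vector about the tool's x, y, z scaled (see below). In form: [[[dx, dy, dz], [wx, wy, wz]], ...]. A call has 1 to 10 rows; each row shifts and turns the commanded pose from where the row before left it, along the tool's axes as they then stand; what a row does not reach is not made up. The controller multiplies each number of a shift by 0.04 m and each number of a turn by 120 degrees. A row lasts 1/10 s, in which the tool goes at most 50 mm and 8.59 degrees, less where a joint would pass 70% of its speed; a pose out of reach is approached as far as the arm can. A call with a number of a shift or a turn outside -1 to 1 is refused whole. A call with a gripper value outside its range is refused whole. "hand" is the gripper's target within -1 to 1 (fully open at 1, half-way at 0, shut at -1), set as the call begins (left out, the last holds). The fingers move at their own pace and stop on an object; "squeeze" is the grip in N (left out, the last holds). Time passes only in rows, so rows that do not move let the fingers close. It gives the time, the measured TCP pose, the force and the opening at its end, in the units of the state.
- env.get_obs(): the state, without advancing time (a new reading comes with each control period).
- env.read_camera(name): name is "scene" or "top"; returns a dict with "frame" (400x640x3 uint8, red, green, blue), "fx", "fy", "cx", "cy" (pixels), "distortion" ([k1, k2, p1, p2, k3] as OpenCV has them; the pictures are not rectified), "R" (3x3) and "t" (3): a world point X has camera coordinates R X + t. Camera axes: x right, y down, z forward; pixel columns grow to the right and rows downward; lengths in m; the calibration is good to about 2 mm. A picture is of the moment at which its call begins. There is no depth.
- env.sign_off(): hands the job in, once; it reports no verdict.
The state is a dict: "time_s": time; "qpos": joint angles; "joint_velocities": joint speeds; "effort": joint torques, N m; "tool_pos": TCP position; "tool_rot": TCP orientation; "force": force on the tool from outside, world axes, zero at the start; "wrist_torque": the same for the moment, N m; "grip_width": finger opening in m.
Only numpy, scipy, OpenCV 4.12 (cv2) and the standard library are available. Lean on these libraries where they do the work, as an engineer would, in place of code of your own. Each camera call takes 0.05 s, during which the arm holds its last target.

### The job

Lay the heel pad with the round hole flat and centred on the raised, cross-slotted hub of the heel trimmer and let go of it. Then take the clamp out of its wooden holder, turn it so that its four splines mesh with the slots, push it down through the pad until its flange sits fully home on the pad, and finish while still holding the clamp pressed firmly down against its spring: do not let go. Leave the other things on the bench where they are.

Things in the scene. Friction and masses are not known exactly. Their poses are not given: they have to be found in the camera images.
- trimmer: Grey heel trimmer fixed to the bench; origin on the bench below the spindle axis, z up. Base box 45 mm high, 120 mm wide (y), from 75 mm in front (-x) to 145 mm behind (+x) the axis. A 48 mm sanding drum, top 88 mm above the bench, stands 110 mm behind the axis. The upright aluminium hub on the axis: four square jaws, 32 x 32 mm in all (45 mm over corners), flat top 110 mm above the bench.
- socket (a point): Centre of the hub's top face, on the spindle axis, z up; turns with the hub. Two slots 10 mm wide cross here at right angles, along this point's x and y axes, right across the hub, 36 mm deep; the clamp fits at any of four quarter turns.
- spindle (a joint): Angle of the hub about the vertical, relative to the trimmer, rad, positive anticlockwise from above; anywhere within 0.7 at the start. The hub turns only stiffly (0.4 N m).
- plunger (a joint): Spring plunger, 8 mm across, in the middle of the slots; its top is 16 mm below the hub's top at 0. Value: m pushed down, resisting with 3 N at first and 6 N at 0.008, where the clamp is home on the pad. It lifts the clamp again if let go; a steady push of 10 to 20 N in all holds the clamp firmly home.
- pad: Black hard rubber heel pad, 12 mm thick, 45 g, lying flat, with a round through hole 32 mm across. Origin at the hole's centre on the underside, z up. D shape: 56 mm wide along y (parallel sides from x = -25 to +25 mm), flat edge at x = -25, rounded end at x = +39 mm. On the hub any yaw will do; the hole must leave the slots free for the stem.
- clamp: Clamp, 130 g. Origin on its axis under its steel flange (46 mm across, 8 mm thick), z up. Above: black bar grip, 40 mm along x, 18 mm along y, 8 to 44 mm above origin. Below: stem of four splines along +-x and +-y, 24 mm tip to tip, 7 mm thick, 36 mm long (last 6 mm: 20 mm, 4.5 mm thick). Starts with the flange on the holder's top; home on the pad, its origin is 12 mm above the hub's top.
- holder: Wooden block fixed to the bench, 75 x 75 mm, 50 mm high, with a round hole 31 mm across through its middle in which the clamp's stem hangs loosely. Origin under its centre.
- bowl: White ceramic key bowl, 130 mm across, 48 mm high. Bystander; origin under its centre.
- pod: Grey plastic deodorizer pod, round, 74 mm across, 28 mm high. Bystander; origin under its centre.
- stack: Stack of four solid hard rubber heel pads, about 70 x 60 mm, 36 mm high. Bystander; origin under its centre.
- spare: Single solid heel pad without a hole, about 75 x 60 x 9 mm. Bystander; origin under its centre.
- tin: Round metal polish tin, 80 mm across, 28 mm high. Bystander; origin under its centre.
- brush: Wooden shoe brush, 45 x 150 mm, 42 mm high. Bystander; origin under its centre.

How it is judged (in metres and radians):
On the way:
1. the pad lies flat and centred on the hub and the robot has let go of it (z of pad in the frame of socket between -0.002 and 0.002 m and horizontal distance between pad and socket below 0.005 m and angle between pad's own z axis and vertical below 0.06 rad and contact force between pad and trimmer above 0.1 N and contact force between each of the arm, the fingers and pad below 0.05 N), for 0.2 s.
At the end, for the whole second after the job is handed in: Pad untouched and flat on the hub (2 mm, 0.06 rad), hole within 5 mm of the axis; clamp upright, meshed (axis within 3 mm, splines within 0.15 rad of the slots), flange within 2 mm of home, pressing the pad with over 1.5 N, fingers on the clamp with over 1.5 N through the last second (z of pad in the frame of socket between -0.002 and 0.002 m and horizontal distance between pad and socket below 0.005 m and angle between each of pad, clamp's own z axis and vertical below 0.06 rad and z of clamp in the frame of socket below 0.014 m and horizontal distance between clamp and socket below 0.003 m and (angle between the x axis of clamp and the x axis of socket, either way round below 0.15 rad or angle between the x axis of clamp and the y axis of socket, either way round below 0.15 rad) and contact force between clamp and pad above 1.5 N and contact force between the fingers and clamp above 1.5 N and contact force between the fingers and pad below 0.05 N); the arm keeps its last pose, push and grip.
It fails at once if a bystander was moved more than 30 mm (distance of any of bowl, pod, stack, spare, tin, brush from where it was at the start of the episode above 0.03 m).
It also fails if it takes over 64 s, if anything falls off the work surface, if the arm or the gripper's body presses on something with over 40 N, if the wrist force passes 120 N, or if a joint passes its speed limit or range.

## Working session

There is one attempt and no reset: what is moved stays moved. The work goes in short steps, Python scripts to look and compute and a tool call to move; the robot and the scene stay as the last step left them, time stands still between calls to the robot, and variables do not carry over. Pictures are saved under pics/ and viewed, and the job is handed in when it is done.

Besides the shell and the picture viewer there is one more tool, called after "Call:" as name(argument=value, ...), one argument or row to a line, values as JSON. drive_tool: Moves the arm, as the interface text tells. Shifts and turns lie within -1 to 1; 1 stands for 0.04 m of shift or 120 degrees of turn. Its arguments: {"type":"object","properties":{"increments":{"type":"array"},"hand":{"type":"number"},"squeeze":{"type":"number"}},"required":["increments"]}

```bash
mkdir -p pics; python3 - <<'E'
from cell import env
import cv2,json
for n in("scene","top"):
    d=env.read_camera(n); cv2.imwrite(f"pics/{n}0.png",d["frame"][:,:,::-1])
    print(n,{k:(v.tolist() if hasattr(v,'tolist') else v) for k,v in d.items() if k!="frame"})
print(env.get_obs())
E
```

```text
scene {'fx': 363.699818385645, 'fy': 363.699818385645, 'cx': 318.77594554434853, 'cy': 200.95450615923096, 'distortion': [0.022171763753633913, 0.0, 0.0, 0.0, 0.0], 'R': [[0.5000410731295745, 0.8659388668725226, 0.010430916688145851], [0.5284166665639789, -0.2955500464607297, -0.7958806421408133], [-0.6861011235093821, 0.4034848806047036, -0.6053636918766864]], 't': [-0.3453951945016729, -0.21424231905754862, 1.3157642726034822]}
top {'fx': 429.5523091440846, 'fy': 429.5523091440846, 'cx': 314.8368036303876, 'cy': 198.66563995393736, 'distortion': [0.028070907661700156, 0.0, 0.0, 0.0, 0.0], 'R': [[-0.002774901900448586, -0.9999160264991739, 0.012658588765999393], [-0.9964509889619753, 0.0016998773771648723, -0.08415781017590779], [0.0841292251012953, -0.01284719296213775, -0.996372030476995]], 't': [0.0850967129900682, 0.5920366748867936, 1.2709389018279766]}
{'time_s': 0.1, 'qpos': array([72.88525019, 18.43442997, -4.01698788, 83.16623695,  1.29293309,
       78.53958155, -3.25971614]), 'joint_velocities': array([ 0.03235703, -0.16796562,  0.02592168, -0.20441928,  0.05085031,
        0.03271853,  0.05423734]), 'effort': array([ 1.22791989e-03, -4.92567480e+01, -4.05001016e-01, -3.13400424e+01,
       -6.43084198e-02,  3.95010319e-02,  7.33388219e-05]), 'tool_pos': array([ 0.19986116, -0.61801213,  0.22159007]), 'tool_rot': array([-178.2996311 ,   89.9048281 ,  109.62592968]), 'force': array([ 0.80591645,  0.21818476, -0.14839802]), 'wrist_torque': array([ 0.04662126,  0.0038265 , -0.02457001]), 'grip_width': 0.08695739609014697}
```

View pics/scene0.png

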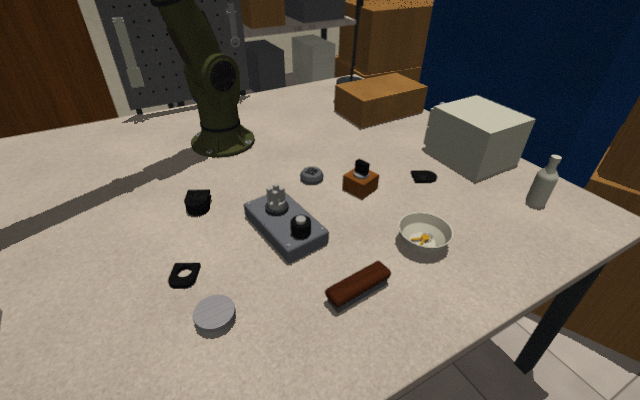

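View pics/top0.png

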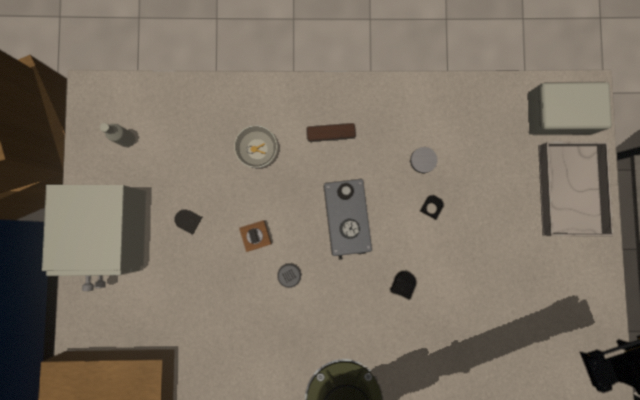

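The scene view shows the holed pad at (185,273), hub at (276,200) and clamp in holder at (361,178). The top view shows them at (432,207), (350,229) and (255,236). I'll zoom in next.

```bash
cat > h.py <<'E'
import numpy as np,cv2
from cell import env
def cam(n):
    d=env.read_camera(n); d['K']=np.array([[d['fx'],0,d['cx']],[0,d['fy'],d['cy']],[0,0,1.]]); d['D']=np.array(d['distortion']);d['R']=np.array(d['R']);d['t']=np.array(d['t']); return d
def ray(d,uv):
    p=cv2.undistortPoints(np.array([[uv]],float),d['K'],d['D'])[0,0]
    return -d['R'].T@d['t'], d['R'].T@np.array([p[0],p[1],1.])
def onz(d,uv,z):
    o,r=ray(d,uv); return o+r*(z-o[2])/r[2]
def two(d1,u1,d2,u2):
    o1,r1=ray(d1,u1);o2,r2=ray(d2,u2)
    s=np.linalg.lstsq(np.c_[r1,-r2],o2-o1,rcond=None)[0]
    a=o1+s[0]*r1;b=o2+s[1]*r2; return (a+b)/2,np.linalg.norm(a-b)
def proj(d,X):
    return cv2.projectPoints(np.atleast_2d(np.array(X,float)),cv2.Rodrigues(d['R'])[0],d['t'],d['K'],d['D'])[0][:,0]
def crop(d,c,h,s,fn):
    u,v=map(int,c); im=d['frame'][max(0,v-h):v+h,max(0,u-h):u+h,::-1]
    im=cv2.resize(im,None,fx=s,fy=s,interpolation=cv2.INTER_CUBIC); 
    if fn: cv2.imwrite('pics/'+fn,im)
    return im
E
python3 - <<'E'
from h import *
t=cam('top');s=cam('scene')
def tile(d,cs,fn):
    ims=[]
    for c in cs:
        im=crop(d,c,25,8,None); ims.append(im)
    g=np.vstack([np.hstack(ims[:2]),np.hstack(ims[2:])]) 
    cv2.imwrite('pics/'+fn,cv2.resize(g,(600,600)))
tile(t,[(432,207),(350,229),(255,236),(346,190)],'tileT.png')
tile(s,[(185,273),(276,200),(361,178),(300,225)],'tileS.png')
E
```

```text
(no output)
```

View pics/tileT.png

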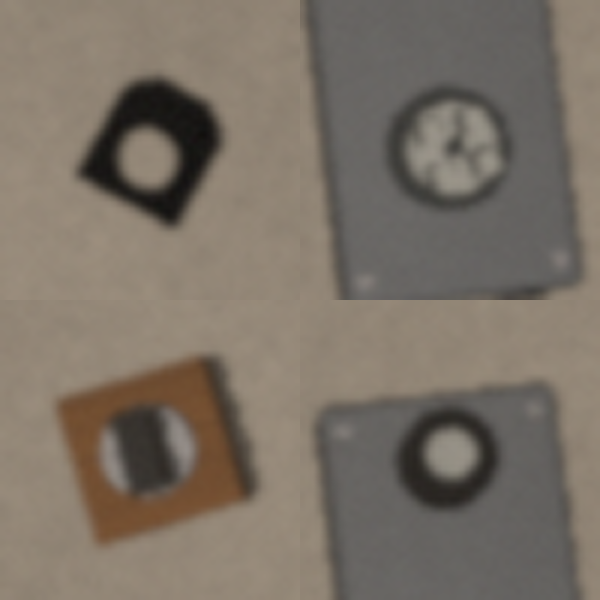

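View pics/tileS.png

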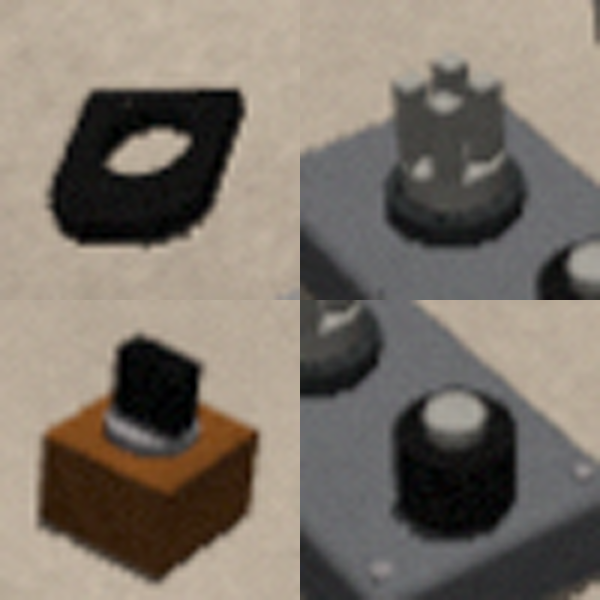

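```bash
python3 - <<'E'
from h import *
t=cam('top');s=cam('scene')
def comps(d,c,h,lo,hi,S=8):
    u,v=c; im=cv2.resize(d['frame'][v-h:v+h,u-h:u+h],None,fx=S,fy=S,interpolation=cv2.INTER_CUBIC)
    g=cv2.cvtColor(im,cv2.COLOR_RGB2GRAY)
    m=((g>=lo)&(g<=hi)).astype(np.uint8)
    cs,hi_=cv2.findContours(m,cv2.RETR_CCOMP,cv2.CHAIN_APPROX_NONE)
    out=[]
    for k,cn in enumerate(cs):
        a=cv2.contourArea(cn)/S/S
        if a<4: continue
        M=cv2.moments(cn); cc=np.array([M['m10'],M['m01']])/M['m00']
        f=lambda p:(np.asarray(p)+.5)/S-.5+np.array([u-h,v-h])
        out.append((a,f(cc),hi_[0,k,3]>=0,f(cn[:,0])))
    return out
for nm,d,c in(('top',t,(432,207)),('scene',s,(185,273))):
    for a,cc,hole,cn in comps(d,c,22,0,75):
        r=cv2.minAreaRect(cn.astype(np.float32))
        print(nm,'pad',round(a,1),cc.round(2),hole,'onz6',onz(d,cc,.006)[:2].round(4), r)
for nm,d,c in(('top',t,(350,229)),('scene',s,(276,200))):
    for lo in (120,140):
      for a,cc,hole,cn in comps(d,c,14 if nm=='top' else 20,lo,255):
        x,y,w,hh=cv2.boundingRect((cn*8).astype(np.int32)); 
        print(nm,'hub',lo,round(a,1),cc.round(2),hole,'z110',onz(d,cc,.110)[:2].round(4),np.array([x,y,w,hh])/8)
for nm,d,c in(('top',t,(255,236)),('scene',s,(361,178))):
    for a,cc,hole,cn in comps(d,c,20,0,80):
        print(nm,'grip',round(a,1),cc.round(2),hole,'z94',onz(d,cc,.094)[:2].round(4),cv2.minAreaRect(cn.astype(np.float32)))
    im=d['frame'][c[1]-25:c[1]+25,c[0]-25:c[0]+25].astype(int)
    hsv=cv2.cvtColor(cv2.resize(im.astype(np.uint8),None,fx=8,fy=8,interpolation=cv2.INTER_CUBIC),cv2.COLOR_RGB2HSV)
    m=((hsv[...,1]>120)&(hsv[...,0]<20)&(hsv[...,2]>70)).astype(np.uint8)
    cs,_=cv2.findContours(m,cv2.RETR_EXTERNAL,cv2.CHAIN_APPROX_NONE); cn=max(cs,key=cv2.contourArea)[:,0]
    cn=(cn+.5)/8-.5+np.array(c)-25
    r=cv2.minAreaRect(cn.astype(np.float32)); print('block',r,onz(d,r[0],.05)[:2].round(4))
E
```

```text
top pad 359.9 [432.22 206.34] False onz6 [ 0.5696 -0.2754] ((432.4548034667969, 205.96861267089844), (18.734342575073242, 20.938385009765625), 28.88658332824707)
top pad 84.7 [431.17 207.96] True onz6 [ 0.5647 -0.2721] ((431.1750183105469, 207.9625244140625), (10.397716522216797, 10.341814041137695), 26.56505012512207)
scene pad 651.2 [183.57 274.94] False onz6 [ 0.5702 -0.2766] ((184.0, 275.4375), (25.75, 32.125), 90.0)
scene pad 77.6 [184.27 272.86] True onz6 [ 0.5648 -0.2737] ((184.22500610351562, 272.86248779296875), (7.233709335327148, 14.98128890991211), 71.56504821777344)
top hub 120 117.4 [350.16 228.43] False z110 [ 0.5012 -0.0138] [342.875 220.875  14.875  14.75 ]
top hub 140 14.1 [350.22 233.12] False z110 [ 0.4881 -0.0139] [347.75 231.     5.25   4.  ]
top hub 140 15.0 [346.33 228.  ] False z110 [ 0.5024 -0.0031] [343.875 224.25    4.375   6.75 ]
top hub 140 9.2 [354.23 225.06] False z110 [ 0.5106 -0.0254] [352.875 222.375   3.      4.875]
scene hub 120 6.1 [270.96 202.74] False z110 [ 0.5511 -0.0498] [269.5   201.      2.75    3.125]
scene hub 120 8.9 [280.56 202.81] Fal
[... 614 characters left out ...]
3 231.57] False z94 [0.4932 0.2196] ((267.1960144042969, 231.78466796875), (23.639724731445312, 5.065767288208008), 68.6001968383789)
block ((254.95521545410156, 235.65391540527344), (24.0153865814209, 25.475854873657227), 72.77250671386719) [0.4817 0.2597]
scene grip 531.1 [359.68 186.33] False z94 [0.5792 0.1848] ((360.3353271484375, 186.13645935058594), (22.751171112060547, 36.36587142944336), 88.9311752319336)
scene grip 239.2 [361.31 169.2 ] False z94 [0.5138 0.2363] ((361.89501953125, 169.720947265625), (17.323551177978516, 20.081438064575195), 13.47315788269043)
block ((360.8538513183594, 175.37718200683594), (32.502471923828125, 16.438995361328125), 22.73941993713379) [0.4851 0.2593]
```

```bash
python3 - <<'E'
from h import *
t=cam('top');s=cam('scene')
a=crop(t,(350,229),12,24,None);b=crop(s,(276,195),14,20,None)
b=cv2.resize(b,(576,576))[:, :]
g=np.hstack([cv2.resize(a,(400,400)),cv2.resize(b,(400,400))]);cv2.imwrite('pics/hub.png',cv2.convertScaleAbs(g,alpha=1.2))
g=np.hstack([cv2.resize(crop(t,(255,236),16,24,None),(400,400)),cv2.resize(crop(s,(361,178),20,20,None),(400,400))]);cv2.imwrite('pics/clamp.png',cv2.convertScaleAbs(g,alpha=1.4))
E
```

```text
(no output)
```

View pics/hub.png

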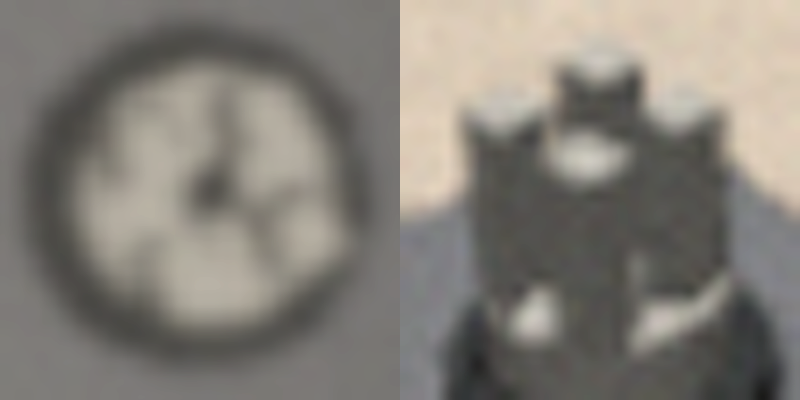

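View pics/clamp.png

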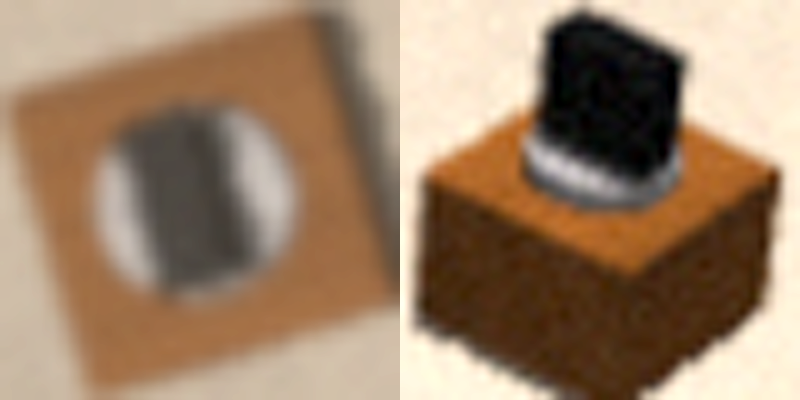

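The hub zoom shows four light jaw tops in the scene view, at zoom (105,115), (203,62), (283,107) and (190,155). The top view's light hub face is centred near (350.2,228.4). In the clamp zoom the grip bar is tilted about 15° from the image vertical.

```bash
python3 - <<'E'
from h import *
t=cam('top');s=cam('scene')
z=[(105,115),(203,62),(283,107),(190,155)]
P=np.array([onz(s,np.array(q)/14.286-.5+np.array([262,181]),.110) for q in z])
c=P.mean(0);print(P.round(4),c)
for p in P-c: print(np.hypot(*p[:2])*1e3, (np.degrees(np.arctan2(p[1],p[0]))-45)%90)
# trimmer edges in top view at z=.045 : mask grey-blue
a=P[0]-c
# overlay of slots
im=crop(t,(350,229),12,24,None); im2=crop(s,(276,195),14,20,None)
ang=np.mean([ (np.degrees(np.arctan2(p[1],p[0]))-45)%90 for p in P-c]); 
hub=c
# trimmer box rect
hsv=cv2.cvtColor(t['frame'],cv2.COLOR_RGB2HSV)
f=t['frame'].astype(int); m=((f[...,2]-f[...,0])>0)&(f.sum(2)>180)
m=m.astype(np.uint8); m[:, :300]=0;m[:,400:]=0;m[:150]=0;m[280:]=0
cs,_=cv2.findContours(m,cv2.RETR_EXTERNAL,cv2.CHAIN_APPROX_NONE);cn=max(cs,key=cv2.contourArea)
r=cv2.minAreaRect(cn);print(r);B=np.array([onz(t,b,.045) for b in cv2.boxPoints(r)]);print(B.round(4))
m2=B.mean(0); 
e=[B[1]-B[0],B[2]-B[1]];print([np.linalg.norm(x) for x in e]); l=max(e,key=np.linalg.norm); l=l/np.linalg.norm(l); l=l*np.sign(l[0]); print('trimmer yaw',np.degrees(np.arctan2(l[1],l[0])),'axis est',m2-0.035*l)
for A in (ang,):
  for k in range(4):
    for d,imx,S,o in((t,im,24,(338,217)),(s,im2,20,(262,181))):
      q=proj(d,[hub,hub+.016*np.array([np.cos(np.radians(A+90*k)),np.sin(np.radians(A+90*k)),0])])
      q=((q-np.array(o)+.5)*S).astype(int); cv2.line(imx,tuple(map(int,q[0])),tuple(map(int,q[1])),(0,0,255),1)
print(ang)
cv2.imwrite('pics/hub2.png',np.hstack([cv2.resize(im,(400,400)),cv2.resize(im2,(400,400))]))
E
```

```text
[[ 0.496  -0.0309  0.11  ]
 [ 0.4896 -0.0095  0.11  ]
 [ 0.5087 -0.0031  0.11  ]
 [ 0.5139 -0.0231  0.11  ]] [ 0.50205514 -0.01664894  0.11      ]
15.49601177664196 21.988884061603073
14.380980989339891 15.129656313225667
15.077200736459188 18.660148571790245
13.462943097908779 16.561944687589545Traceback (most recent call last):
  File "<stdin>", line 17, in <module>
ValueError: max() iterable argument is empty
```

```bash
python3 - <<'E'
from h import *
t=cam('top');s=cam('scene')
im=crop(t,(350,229),12,24,None); im2=crop(s,(276,195),14,20,None)
hub=np.array([.5018,-.0155,.11]);A=18
print(t['frame'][200,345],t['frame'][180,310],t['frame'][215,340])
R=lambda a:np.array([[np.cos(a),-np.sin(a),0],[np.sin(a),np.cos(a),0],[0,0,1]])
for d,imx,S,o in((t,im,24,(338,217)),(s,im2,20,(262,181))):
  for k in range(4):
    sq=np.array([[5,5,0],[16,5,0],[16,16,0],[5,16,0]])*1e-3
    q=proj(d,hub+sq@R(np.radians(A+90*k)).T); q=((q-np.array(o)+.5)*S).astype(np.int32)
    cv2.polylines(imx,[q.reshape(-1,1,2)],True,(0,0,255),1)
cv2.imwrite('pics/hub2.png',np.hstack([cv2.resize(im,(400,400)),cv2.resize(im2,(400,400))]))
f=t['frame'].astype(int)
sub=cv2.resize(t['frame'][165:270,310:385],None,fx=4,fy=4,interpolation=cv2.INTER_CUBIC).astype(int)
g=((sub[...,0]-sub[...,2])<8)&(sub.sum(2)>200)&(sub.sum(2)<480)
g=cv2.morphologyEx(g.astype(np.uint8),cv2.MORPH_OPEN,np.ones((9,9)))
cs,_=cv2.findContours(g,cv2.RETR_EXTERNAL,cv2.CHAIN_APPROX_NONE);cn=max(cs,key=cv2.contourArea)
cn=((cn[:,0]+.5)/4-.5+np.array([310,165])).astype(np.float32)
r=cv2.minAreaRect(cn);print(r);B=np.array([onz(t,b,.045) for b in cv2.boxPoints(r)]);print(B.round(4))
e=[B[1]-B[0],B[2]-B[1]];print([np.linalg.norm(x) for x in e]); l=max(e,key=np.linalg.norm); l=l/np.linalg.norm(l); l=l*np.sign(l[0]); print('trimmer yaw',np.degrees(np.arctan2(l[1],l[0])),'axis est',B.mean(0)-0.035*l)
E
```

```text
[89 88 85] [143 131 116] [104 102 100]
((347.3578186035156, 217.45156860351562), (72.94011688232422, 38.80113983154297), 82.78573608398438)
[[ 0.6351  0.058   0.045 ]
 [ 0.6496 -0.0569  0.045 ]
 [ 0.4352 -0.0812  0.045 ]
 [ 0.4214  0.0321  0.045 ]]
[np.float64(0.115795412479893), np.float64(0.21572658912117482)]
trimmer yaw 6.471946857847832 axis est [ 0.50055769 -0.01592016  0.045     ]
```

View pics/hub2.png

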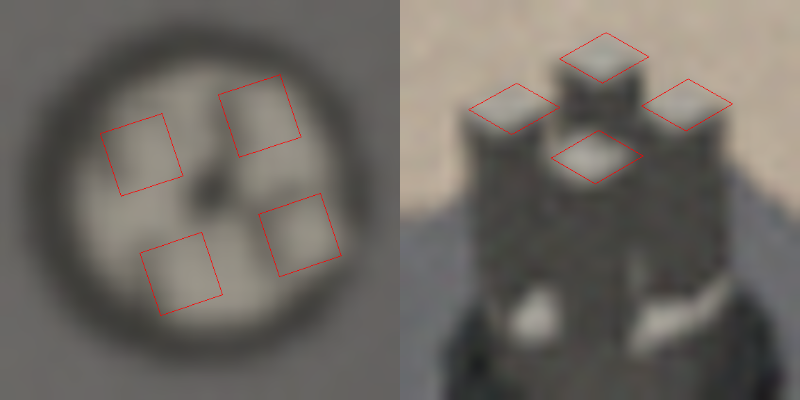

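The overlay of jaw squares matches both views. That puts the hub at about (0.5017, -0.0155) with slots at about 18°. The pad hole is at about (0.5647, -0.273) with yaw about -29°. Now a planning helper.

```bash
cat >> h.py <<'E'
from scipy.spatial.transform import Rotation as Ro
def plan(target,jaw=None,ref=None):
    """units for tool-frame shift to target, turn rotvec units to point down with jaw dir yaw (deg, mod 180)"""
    o=env.get_obs(); R=Ro.from_euler('xyz',o['tool_rot'],degrees=True); p=o['tool_pos']
    zz=R.as_matrix()[:,2]; cy=np.degrees(np.arctan2(zz[1],zz[0]))
    print('t',round(o['time_s'],2),'tcp',p.round(4),'jaw',cy.round(2),'x',R.as_matrix()[:,0].round(4),'F',o['force'].round(2),'w',round(o['grip_width'],4),'q7',o['qpos'].round(1))
    Rt=R
    if jaw is not None:
        d=(jaw-cy+90)%180-90; 
        a=np.radians(cy+d); z=np.array([np.cos(a),np.sin(a),0]);x=np.array([0,0,-1.]);y=np.cross(z,x)
        Rt=Ro.from_matrix(np.c_[x,y,z]); w=(R.inv()*Rt).as_rotvec(degrees=True)
        print('turn deg',w.round(2),'units',(w/120).round(4))
    dd=np.array(target)-p
    print('world',dd.round(4),'units after turn',(Rt.inv().apply(dd)/.04).round(3))
E
python3 - <<'E'
from h import *
plan([.5647,-.273,.10],61)
E
```

```text
t 0.6 tcp [ 0.2    -0.6185  0.2226] jaw -72.07 x [-0.e+00 -1.e-04 -1.e+00] F [0.17 0.09 0.64] w 0.0868 q7 [72.9 18.4 -4.  83.1  1.3 78.5 -3.3]
turn deg [ 4.693e+01  1.000e-02 -0.000e+00] units [ 3.91e-01  1.00e-04 -0.00e+00]
world [ 0.3647  0.3455 -0.1226] units after turn [  3.065   3.787 -11.975]
```

Call:
drive_tool(
  increments=[
    [[0, 0, 0], [0.065, 0, 0]],
    [[0, 0, 0], [0.065, 0, 0]],
    [[0, 0, 0], [0.065, 0, 0]],
    [[0, 0, 0], [0.065, 0, 0]],
    [[0, 0, 0], [0.065, 0, 0]],
    [[0, 0, 0], [0.066, 0, 0]],
    [[0.1, 0.25, -0.75], [0, 0, 0]],
    [[0.1, 0.25, -0.75], [0, 0, 0]],
    [[0.1, 0.25, -0.75], [0, 0, 0]],
    [[0.1, 0.25, -0.75], [0, 0, 0]],
  ],
  hand=1,
  squeeze=15,
)

```text
time_s: 1.6
tool_pos: [0.294, -0.532, 0.2066]
tool_rot: [54.7, 90.0, -64.3]
force: [0.5, -0.2, -0.6]
grip_width: 0.0871
```

Call:
drive_tool(
  increments=[
    [[0.1, 0.25, -0.75], [0, 0, 0]],
    [[0.1, 0.25, -0.75], [0, 0, 0]],
    [[0.1, 0.25, -0.75], [0, 0, 0]],
    [[0.1, 0.25, -0.75], [0, 0, 0]],
    [[0.1, 0.25, -0.75], [0, 0, 0]],
    [[0.1, 0.25, -0.75], [0, 0, 0]],
    [[0.1, 0.25, -0.75], [0, 0, 0]],
    [[0.1, 0.25, -0.75], [0, 0, 0]],
    [[0.1, 0.25, -0.75], [0, 0, 0]],
    [[0, 0, 0], [0, 0, 0]],
  ],
)

```text
time_s: 2.6
tool_pos: [0.5067, -0.3347, 0.17]
tool_rot: [-178.8, 89.8, 62.7]
force: [0.1, 1.0, -0.4]
grip_width: 0.087
```

```bash
python3 - <<'E'
from h import *
plan([.5647,-.273,.10],61)
E
```

```text
t 2.6 tcp [ 0.5067 -0.3347  0.17  ] jaw -118.52 x [ 0.0017  0.0033 -1.    ] F [ 0.1   0.96 -0.43] w 0.087 q7 [ 41.3  15.5 -12.1  93.2   3.2  71.7 -89.9]
turn deg [ 0.48 -0.21  0.01] units [ 0.004  -0.0018  0.    ]
world [ 0.058   0.0617 -0.07  ] units after turn [ 1.751  0.52  -2.051]
```

Call:
drive_tool(
  increments=[
    [[0.35, 0.1, -0.4], [0.004, -0.002, 0]],
    [[0.35, 0.1, -0.4], [0, 0, 0]],
    [[0.35, 0.1, -0.4], [0, 0, 0]],
    [[0.35, 0.1, -0.4], [0, 0, 0]],
    [[0.35, 0.12, -0.45], [0, 0, 0]],
    [[0.5, 0, 0], [0, 0, 0]],
    [[0.5, 0, 0], [0, 0, 0]],
    [[0, 0, 0], [0, 0, 0]],
    [[0, 0, 0], [0, 0, 0]],
  ],
)

```text
time_s: 3.5
tool_pos: [0.5605, -0.2802, 0.0605]
tool_rot: [-4.8, 89.7, -124.3]
force: [0.2, -0.8, -0.1]
grip_width: 0.087
```

```bash
python3 - <<'E'
from h import *
plan([.5647,-.273,.004],61)
t=cam('top');s=cam('scene')
cv2.imwrite('pics/a.png',np.hstack([crop(t,(432,207),28,7,None),crop(s,(185,268),28,7,None)]))
E
```

```text
t 3.5 tcp [ 0.5605 -0.2802  0.0605] jaw -119.52 x [-0.0026 -0.0038 -1.    ] F [ 0.17 -0.8  -0.05] w 0.087 q7 [  34.9   23.3  -13.5   96.4    6.3   61.  -100.1]
turn deg [-0.52  0.26  0.02] units [-0.0044  0.0022  0.0002]
world [ 0.0042  0.0072 -0.0565] units after turn [ 1.412  0.005 -0.207]
```

View pics/a.png

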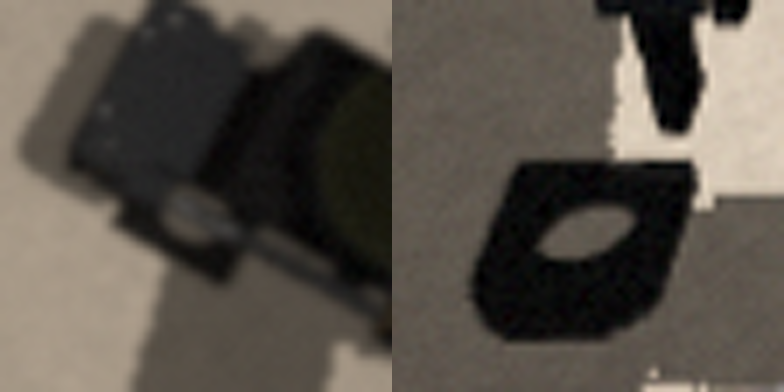

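```bash
python3 - <<'E'
from h import *
o=env.get_obs();R=Ro.from_euler('xyz',o['tool_rot'],degrees=True).as_matrix()
s=cam('scene')
P=[o['tool_pos']+k*.0435*R[:,2] for k in(-1,1)]; q=proj(s,P);print(q)
im=s['frame'][180:310,90:290,::-1].copy();im=cv2.resize(im,None,fx=4,fy=4)
for a in q: cv2.circle(im,tuple(int(x) for x in (a-[90,180])*4),4,(0,0,255),1)
cv2.imwrite('pics/b.png',im)
E
```

```text
[[195.76667666 255.40732591]
 [154.51003008 255.34091643]]
```

View pics/b.png

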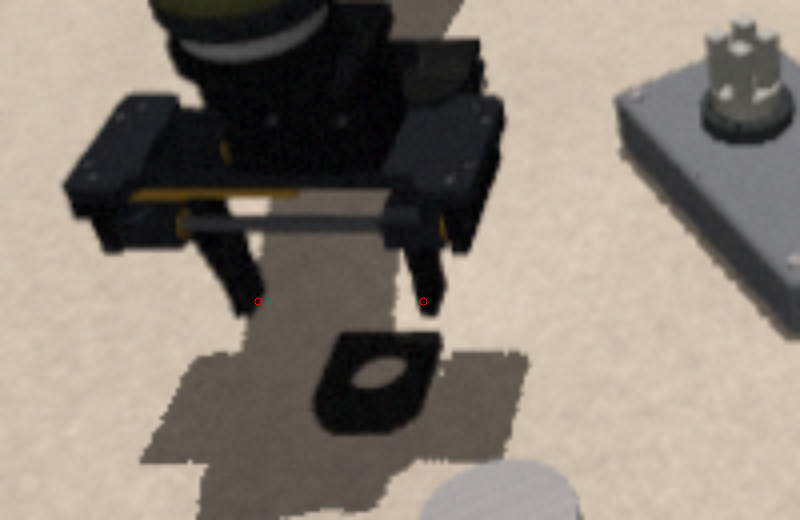

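The fingertips project where the TCP says they should be, with both tips straddling the pad. Now I'll descend and grasp.

Call:
drive_tool(
  increments=[
    [[0, 0, -0.2], [-0.004, 0.002, 0]],
    [[0.3, 0, 0], [0, 0, 0]],
    [[0.3, 0, 0], [0, 0, 0]],
    [[0.3, 0, 0], [0, 0, 0]],
    [[0.2, 0, 0], [0, 0, 0]],
    [[0.2, 0, 0], [0, 0, 0]],
    [[0, 0, 0], [0, 0, 0]],
    [[0, 0, 0], [0, 0, 0]],
    [[0, 0, 0], [0, 0, 0]],
  ],
)

```text
time_s: 4.55
tool_pos: [0.5653, -0.2728, 0.0088]
tool_rot: [88.5, 89.9, -30.5]
force: [-0.3, -0.0, 0.1]
grip_width: 0.0872
```

```bash
python3 - <<'E'
from h import *
plan([.5647,-.273,.004],61)
E
```

```text
t 4.55 tcp [ 0.5653 -0.2728  0.0088] jaw -119.0 x [ 9.e-04 -5.e-04 -1.e+00] F [-0.35 -0.    0.1 ] w 0.0872 q7 [  34.1   26.8  -13.4   98.3    7.3   55.7 -101. ]
turn deg [-0.    0.   -0.06] units [-0.      0.     -0.0005]
world [-0.0006 -0.0002 -0.0048] units after turn [ 0.119 -0.011  0.012]
```

Call:
drive_tool(
  increments=[
    [[0.12, 0, 0], [0, 0, 0]],
    [[0, 0, 0], [0, 0, 0]],
    [[0, 0, 0], [0, 0, 0]],
  ],
)

```text
time_s: 4.85
tool_pos: [0.5648, -0.2725, 0.0034]
tool_rot: [-50.8, 90.0, -169.8]
force: [-0.1, -0.0, -0.2]
grip_width: 0.0869
```

Call:
drive_tool(
  increments=[
    [[0, 0, 0], [0, 0, 0]],
    [[0, 0, 0], [0, 0, 0]],
    [[0, 0, 0], [0, 0, 0]],
    [[0, 0, 0], [0, 0, 0]],
    [[0, 0, 0], [0, 0, 0]],
    [[0, 0, 0], [0, 0, 0]],
    [[0, 0, 0], [0, 0, 0]],
    [[0, 0, 0], [0, 0, 0]],
  ],
  hand=-1,
  squeeze=15,
)

```text
time_s: 5.65
tool_pos: [0.5648, -0.2726, 0.0035]
tool_rot: [23.5, 90.0, -95.5]
force: [-0.3, -0.1, 0.2]
grip_width: 0.0564
```

Call:
drive_tool(
  increments=[
    [[-0.2, 0, 0], [0, 0, 0]],
    [[-0.5, 0, 0], [0, 0, 0]],
    [[-0.7, 0, 0], [0, 0, 0]],
    [[-0.8, 0, 0], [0, 0, 0]],
    [[-0.8, 0, 0], [0, 0, 0]],
    [[-0.7, 0, 0], [0, 0, 0]],
    [[-0.2, 0, 0], [0, 0, 0]],
    [[0, 0, 0], [0, 0, 0]],
    [[0, 0, 0], [0, 0, 0]],
  ],
)

```text
time_s: 6.55
tool_pos: [0.564, -0.2722, 0.1579]
tool_rot: [-83.0, 89.9, 158.0]
force: [-0.1, 0.7, -0.9]
grip_width: 0.0555
```

```bash
python3 - <<'E'
from h import *
plan([.5017,-.0155,.16],61)
plan([.5017,-.0155,.16],18)
plan([.5017,-.0155,.16],108)
E
```

```text
t 6.55 tcp [ 0.564  -0.2722  0.1579] jaw -119.0 x [-2.2e-03  9.0e-04 -1.0e+00] F [-0.09  0.73 -0.89] w 0.0555 q7 [ 35.   18.4 -14.3  91.1   4.7  71.3 -99.1]
turn deg [0.   0.02 0.13] units [0.     0.0001 0.0011]
world [-0.0623  0.2567  0.0021] units after turn [-0.053 -4.473 -4.858]
t 6.55 tcp [ 0.564  -0.2722  0.1579] jaw -119.0 x [-2.2e-03  9.0e-04 -1.0e+00] F [-0.09  0.73 -0.89] w 0.0555 q7 [ 35.   18.4 -14.3  91.1   4.7  71.3 -99.1]
turn deg [43.    0.07  0.12] units [0.3584 0.0005 0.001 ]
world [-0.0623  0.2567  0.0021] units after turn [-0.053 -6.584 -0.503]
t 6.55 tcp [ 0.564  -0.2722  0.1579] jaw -119.0 x [-2.2e-03  9.0e-04 -1.0e+00] F [-0.09  0.73 -0.89] w 0.0555 q7 [ 35.   18.4 -14.3  91.1   4.7  71.3 -99.1]
turn deg [-4.7e+01 -4.0e-02  1.3e-01] units [-3.916e-01 -3.000e-04  1.100e-03]
world [-0.0623  0.2567  0.0021] units after turn [-0.053  0.503 -6.584]
```

Call:
drive_tool(
  increments=[
    [[0, 0, 0], [-0.065, 0, 0]],
    [[0, 0, 0], [-0.065, 0, 0]],
    [[0, 0, 0], [-0.065, 0, 0]],
    [[0, 0, 0], [-0.065, 0, 0]],
    [[0, 0, 0], [-0.065, 0, 0]],
    [[0, 0, 0], [-0.067, 0, 0]],
    [[0, 0.03, -0.3], [0, 0, 0]],
    [[0, 0.04, -0.6], [0, 0, 0]],
    [[0, 0.05, -0.7], [0, 0, 0]],
    [[0, 0.05, -0.7], [0, 0, 0]],
  ],
)

```text
time_s: 7.55
tool_pos: [0.5415, -0.1808, 0.1578]
tool_rot: [-139.3, 89.8, 148.5]
force: [0.8, 0.7, -0.2]
grip_width: 0.0554
```

Call:
drive_tool(
  increments=[
    [[0, 0.05, -0.7], [0, 0, 0]],
    [[0, 0.05, -0.7], [0, 0, 0]],
    [[0, 0.05, -0.7], [0, 0, 0]],
    [[0, 0.05, -0.7], [0, 0, 0]],
    [[0, 0.05, -0.7], [0, 0, 0]],
    [[0, 0.05, -0.5], [0, 0, 0]],
    [[0, 0.03, -0.2], [0, 0, 0]],
    [[0, 0, 0], [0, 0, 0]],
    [[0, 0, 0], [0, 0, 0]],
    [[0, 0, 0], [0, 0, 0]],
  ],
)

```text
time_s: 8.55
tool_pos: [0.5034, -0.0205, 0.1591]
tool_rot: [-78.6, 90.0, -150.7]
force: [0.2, 0.2, -0.6]
grip_width: 0.0559
```

```bash
python3 - <<'E'
from h import *
plan([.5017,-.0155,.135],108)
t=cam('top');s=cam('scene')
cv2.imwrite('pics/c.png',np.hstack([crop(t,(350,229),28,7,None),crop(s,(276,180),28,7,None)]))
E
```

```text
t 8.55 tcp [ 0.5034 -0.0205  0.1591] jaw -72.12 x [-5.e-04 -3.e-04 -1.e+00] F [ 0.23  0.22 -0.63] w 0.0559 q7 [ 28.6   4.7 -30.4 107.4   2.6  68.6 -74.8]
turn deg [-0.12  0.01  0.03] units [-0.001   0.0001  0.0003]
world [-0.0017  0.005  -0.0241] units after turn [ 0.602 -0.001 -0.133]
```

View pics/c.png

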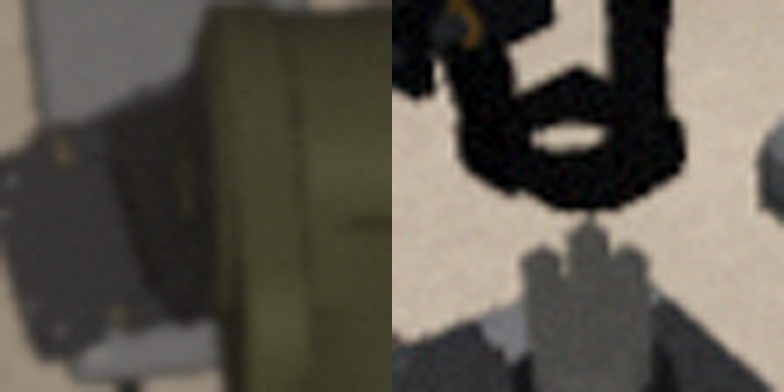

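The scene view shows the pad held level above the hub, with the hole at zoom (178,135). I'll check where the hole sits relative to the TCP.

```bash
python3 - <<'E'
from h import *
s=cam('scene');o=env.get_obs()
im=cv2.resize(s['frame'][160:184,262:288],None,fx=8,fy=8,interpolation=cv2.INTER_CUBIC)
m=(im.sum(2)>225).astype(np.uint8)
n,l,st,ce=cv2.connectedComponentsWithStats(m)
for k in range(1,n):
    c=(ce[k]+.5)/8-.5+[262,160]; print(st[k],c,onz(s,c,o['tool_pos'][2]-.0035+.006).round(4))
print(o['tool_pos'])
E
```

```text
[  22    0  116   41 2863] [270.66575707 161.27770258] [ 0.4601 -0.0061  0.1618]
[201   0   7  52 339] [287.0824115 162.5495944] [0.4851 0.0267 0.1618]
[205  55   3   5  14] [287.32142857 166.70535714] [0.5027 0.0187 0.1618]
[  48   77   83   32 2054] [272.66906037 171.0749148 ] [ 0.5035 -0.0203  0.1618]
[   0  141  208   51 5634] [274.52327387 181.5207224 ] [ 0.5458 -0.0348  0.1618]
[ 0.50344746 -0.02006061  0.15926843]
```

Call:
drive_tool(
  increments=[
    [[0.2, 0, -0.12], [0, 0, 0]],
    [[0.3, 0, 0], [0, 0, 0]],
    [[0.3, 0, 0], [0, 0, 0]],
    [[0.1, 0, 0], [0, 0, 0]],
    [[0, 0, 0], [0, 0, 0]],
    [[0, 0, 0], [0, 0, 0]],
    [[0, 0, 0], [0, 0, 0]],
  ],
)

```text
time_s: 9.4
tool_pos: [0.5022, -0.0146, 0.1238]
tool_rot: [59.7, 90.0, -12.3]
force: [-0.9, 0.2, -0.7]
grip_width: 0.0555
```

```bash
python3 - <<'E'
from h import *
plan([.5018,-.016,.1135],108)
E
```

```text
t 9.4 tcp [ 0.5022 -0.0146  0.1238] jaw -71.96 x [ 8.e-04 -2.e-04 -1.e+00] F [-0.95  0.15 -0.74] w 0.0555 q7 [ 27.9   6.5 -30.8 110.    3.7  64.4 -76.3]
turn deg [ 0.04  0.02 -0.04] units [ 0.0003  0.0002 -0.0003]
world [-0.0004 -0.0014 -0.0103] units after turn [ 0.258 -0.022  0.03 ]
```

Call:
drive_tool(
  increments=[
    [[0.1, -0.02, 0.03], [0, 0, 0]],
    [[0.1, 0, 0], [0, 0, 0]],
    [[0.03, 0, 0], [0, 0, 0]],
    [[0, 0, 0], [0, 0, 0]],
    [[0, 0, 0], [0, 0, 0]],
  ],
)

```text
time_s: 9.9
tool_pos: [0.5015, -0.0159, 0.1142]
tool_rot: [-93.6, 90.0, -165.5]
force: [-1.1, -0.3, -1.2]
grip_width: 0.0555
```

```bash
python3 - <<'E'
from h import *
plan([.5018,-.016,.1135],108)
E
```

```text
t 9.9 tcp [ 0.5015 -0.0159  0.1142] jaw -71.95 x [-1.e-04 -0.e+00 -1.e+00] F [-1.15 -0.3  -1.21] w 0.0555 q7 [ 27.9   7.1 -30.7 110.6   4.1  63.4 -76.4]
turn deg [ 0.05 -0.    0.  ] units [ 0.0004 -0.      0.    ]
world [ 0.0003 -0.0001 -0.0007] units after turn [0.017 0.007 0.005]
```

Call:
drive_tool(
  increments=[
    [[0.02, 0, 0], [0, 0, 0]],
    [[0.02, 0, 0], [0, 0, 0]],
    [[0, 0, 0], [0, 0, 0]],
  ],
)

```text
time_s: 10.2
tool_pos: [0.5017, -0.0159, 0.1134]
tool_rot: [27.8, 90.0, -44.1]
force: [-1.4, -0.8, 4.7]
grip_width: 0.0558
```

Call:
drive_tool(
  increments=[
    [[0, 0, 0], [0, 0, 0]],
    [[0, 0, 0], [0, 0, 0]],
    [[0, 0, 0], [0, 0, 0]],
    [[0, 0, 0], [0, 0, 0]],
    [[0, 0, 0], [0, 0, 0]],
    [[0, 0, 0], [0, 0, 0]],
  ],
  hand=1,
)

```text
time_s: 10.8
tool_pos: [0.5014, -0.016, 0.1125]
tool_rot: [-63.9, 90.0, -135.9]
force: [0.1, 0.0, 0.1]
grip_width: 0.0859
```

Call:
drive_tool(
  increments=[
    [[-0.3, 0, 0], [0, 0, 0]],
    [[-0.5, 0, 0], [0, 0, 0]],
    [[-0.7, 0, 0], [0, 0, 0]],
    [[-0.7, 0, 0], [0, 0, 0]],
    [[-0.3, 0, 0], [0, 0, 0]],
    [[0, 0, -0.5], [0, 0, 0]],
    [[0, 0, -0.7], [0, 0, 0]],
    [[0, 0, -0.7], [0, 0, 0]],
    [[0, 0, -0.7], [0, 0, 0]],
  ],
)

```text
time_s: 11.7
tool_pos: [0.4687, 0.0838, 0.2125]
tool_rot: [-70.9, 90.0, -142.9]
force: [0.1, -0.1, -0.2]
grip_width: 0.0872
```

Call:
drive_tool(
  increments=[
    [[0, 0, -0.7], [0, 0, 0]],
    [[0, 0, -0.7], [0, 0, 0]],
    [[0, 0, -0.7], [0, 0, 0]],
    [[0, 0, -0.5], [0, 0, 0]],
    [[0, 0, -0.2], [0, 0, 0]],
    [[0, 0, 0], [0, 0, 0]],
  ],
)

```text
time_s: 12.3
tool_pos: [0.4342, 0.1901, 0.2126]
tool_rot: [-46.5, 90.0, -118.3]
force: [0.3, -0.1, 1.2]
grip_width: 0.0869
```

```bash
python3 - <<'E'
from h import *
plan([.4830,.2587,.14],106)
t=cam('top');s=cam('scene')
cv2.imwrite('pics/d.png',np.hstack([crop(t,(350,229),28,7,None),crop(s,(276,190),28,7,None)]))
cv2.imwrite('pics/d2.png',np.hstack([crop(t,(255,236),28,7,None),crop(s,(361,170),28,7,None)]))
E
```

```text
t 12.3 tcp [0.4342 0.1901 0.2126] jaw -71.84 x [-1.e-04 -2.e-04 -1.e+00] F [ 0.3  -0.09  1.2 ] w 0.0869 q7 [ 17.4  -1.7 -43.  106.6  -1.2  74.6 -97.1]
turn deg [2.16 0.01 0.01] units [0.018  0.0001 0.0001]
world [ 0.0488  0.0686 -0.0726] units after turn [ 1.814  1.646 -1.311]
```

View pics/d.png

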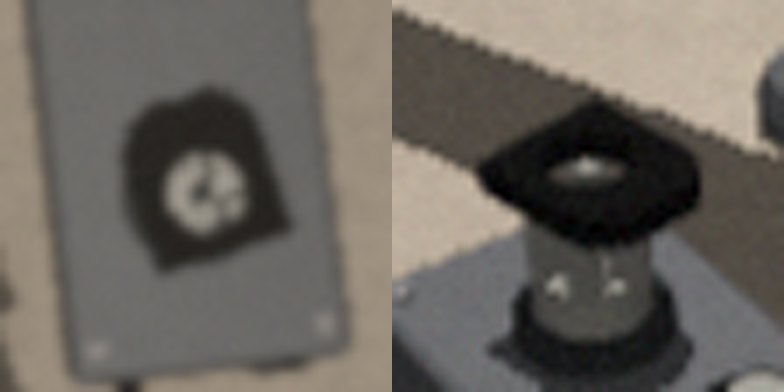

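View pics/d2.png

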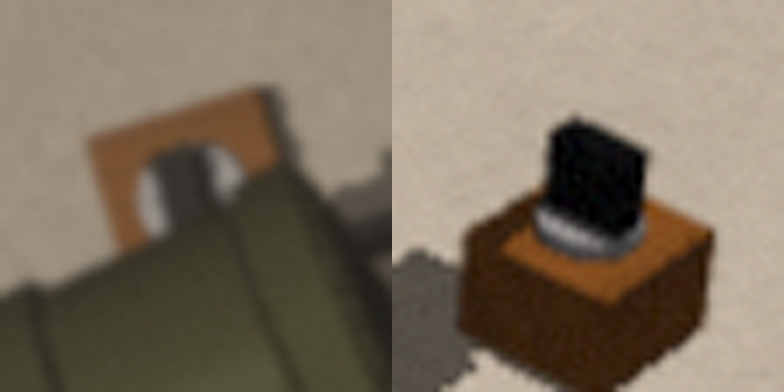

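The pad lies flat on the hub, with the hub's light jaws centred in the hole (top zoom (207,192)). The clamp is still upright in its holder. Next I'll measure the pad centring and refine the clamp position.

```bash
python3 - <<'E'
from h import *
t=cam('top');s=cam('scene')
for d,(u,v) in((t,(350,228)),(s,(275,186))):
    h=12
    im=cv2.resize(d['frame'][v-h:v+h,u-h:u+h],None,fx=8,fy=8,interpolation=cv2.INTER_CUBIC)
    m=(cv2.cvtColor(im,cv2.COLOR_RGB2GRAY)<78).astype(np.uint8)
    cs,hi=cv2.findContours(m,cv2.RETR_CCOMP,cv2.CHAIN_APPROX_NONE)
    for k,c in enumerate(cs):
        a=cv2.contourArea(c)/64
        if a<8: continue
        e=cv2.fitEllipse(c) if len(c)>5 else None; cc=(np.array(e[0])+.5)/8-.5+[u-h,v-h]
        print(a,hi[0,k,3],cc,np.array(e[1])/8,onz(d,cc,.116).round(4),onz(d,cc,.122).round(4))
im0=cv2.imread('pics/top0.png')
sub=cv2.resize(im0[220:252,239:271],None,fx=8,fy=8,interpolation=cv2.INTER_CUBIC)
hsv=cv2.cvtColor(sub,cv2.COLOR_BGR2HSV); m=(hsv[...,1]<90).astype(np.uint8)
cs,_=cv2.findContours(m,cv2.RETR_EXTERNAL,cv2.CHAIN_APPROX_NONE)
for c in cs:
    if 40<cv2.contourArea(c)/64<300:
        e=cv2.fitEllipse(c);cc=(np.array(e[0])+.5)/8-.5+[239,220];print('flange',cc,np.array(e[1])/8,onz(t,cc,.056).round(4), cv2.boundingRect(c))
E
```

```text
441.484375 -1 [350.02064228 226.82956791] [23.22314835 24.96853447] [ 0.5055 -0.0129  0.116 ] [ 0.5054 -0.0124  0.122 ]
109.6640625 1 [350.81306744 227.95626354] [11.72247505 11.9974556 ] [ 0.5024 -0.0151  0.116 ] [ 0.5023 -0.0145  0.122 ]
486.578125 -1 [274.53425026 185.85267448] [23.2081871  28.07274055] [ 0.5002 -0.0171  0.116 ] [ 0.5083 -0.0204  0.122 ]
11.4453125 1 [275.41916847 185.54362106] [2.87111855 5.18307972] [ 0.5001 -0.0147  0.116 ] [ 0.5081 -0.018   0.122 ]
11.8828125 1 [267.14495325 176.48869276] [3.80762029 5.24095583] [ 0.453  -0.0162  0.116 ] [ 0.4616 -0.0195  0.122 ]
flange [264.54912949 248.59994507] [ 6.19798374 27.50798988] [0.4441 0.2308 0.056 ] (75, 194, 181, 62)
flange [254.26551056 235.7468338 ] [15.26962852 16.88203621] [0.4815 0.2609 0.056 ] (59, 67, 134, 127)
flange [254.00024796 235.33934689] [33.55631256 36.91034317] [0.4826 0.2617 0.056 ] (0, 0, 256, 256)
```

Call:
drive_tool(
  increments=[
    [[0.2, 0.3, -0.25], [0.018, 0, 0]],
    [[0.3, 0.45, -0.36], [0, 0, 0]],
    [[0.3, 0.45, -0.36], [0, 0, 0]],
    [[0.3, 0.4, -0.35], [0, 0, 0]],
    [[0.3, 0, 0], [0, 0, 0]],
    [[0, 0, 0], [0, 0, 0]],
    [[0, 0, 0], [0, 0, 0]],
  ],
)

```text
time_s: 13.2
tool_pos: [0.481, 0.2566, 0.1564]
tool_rot: [-49.2, 89.9, -123.4]
force: [0.6, 0.1, -0.3]
grip_width: 0.0872
```

```bash
python3 - <<'E'
from h import *
plan([.4825,.2595,.062],106)
s=cam('scene')
crop(s,(361,160),35,8,'e.png')
E
```

```text
t 13.2 tcp [0.481  0.2566 0.1564] jaw -74.2 x [-9.0e-04 -1.3e-03 -1.0e+00] F [ 0.63  0.06 -0.29] w 0.0872 q7 [  10.3   12.8  -46.1  101.8    9.8   69.7 -112.8]
turn deg [-0.2   0.06  0.07] units [-0.0017  0.0005  0.0006]
world [ 0.0015  0.0029 -0.0944] units after turn [ 2.359  0.056 -0.061]
```

View pics/e.png

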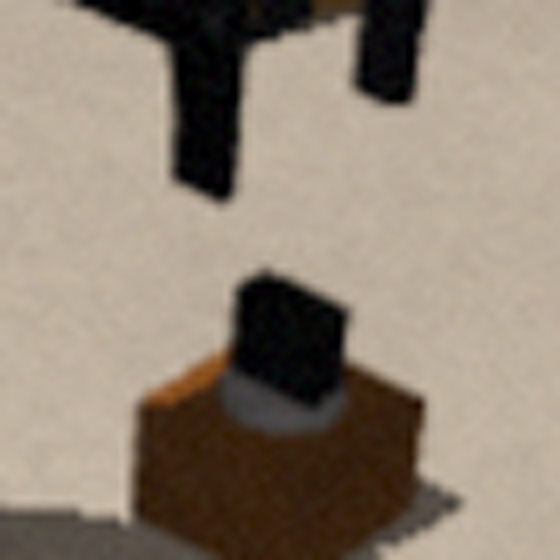

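Call:
drive_tool(
  increments=[
    [[0.2, 0.05, -0.06], [-0.002, 0, 0]],
    [[0.5, 0, 0], [0, 0, 0]],
    [[0.6, 0, 0], [0, 0, 0]],
    [[0.5, 0, 0], [0, 0, 0]],
    [[0.4, 0, 0], [0, 0, 0]],
    [[0.12, 0, 0], [0, 0, 0]],
    [[0, 0, 0], [0, 0, 0]],
    [[0, 0, 0], [0, 0, 0]],
  ],
)

```text
time_s: 14.05
tool_pos: [0.4831, 0.2613, 0.0647]
tool_rot: [95.2, 89.9, 21.3]
force: [0.8, -0.1, 0.5]
grip_width: 0.0873
```

Call:
drive_tool(
  increments=[
    [[0, 0, 0], [0, 0, 0]],
    [[0, 0, 0], [0, 0, 0]],
    [[0, 0, 0], [0, 0, 0]],
    [[0, 0, 0], [0, 0, 0]],
    [[0, 0, 0], [0, 0, 0]],
    [[0, 0, 0], [0, 0, 0]],
    [[0, 0, 0], [0, 0, 0]],
    [[0, 0, 0], [0, 0, 0]],
    [[0, 0, 0], [0, 0, 0]],
    [[0, 0, 0], [0, 0, 0]],
  ],
  hand=-1,
  squeeze=40,
)

```text
time_s: 15.05
tool_pos: [0.4824, 0.2609, 0.0638]
tool_rot: [-79.2, 90.0, -153.1]
force: [-0.4, -0.0, 0.2]
grip_width: 0.0175
```

```bash
python3 - <<'E'
from h import *
plan([.4825,.2595,.062],106)
E
```

```text
t 15.05 tcp [0.4824 0.2609 0.0638] jaw -73.87 x [-1.e-04 -1.e-04 -1.e+00] F [-0.41 -0.03  0.23] w 0.0175 q7 [   7.3   19.4  -44.3  106.7   15.5   60.1 -117.1]
turn deg [0.13 0.   0.01] units [0.0011 0.     0.0001]
world [ 0.0001 -0.0014 -0.0018] units after turn [ 0.045 -0.007  0.035]
```

Call:
drive_tool(
  increments=[
    [[-0.2, 0, 0], [0, 0, 0]],
    [[-0.3, 0, 0], [0, 0, 0]],
    [[-0.5, 0, 0], [0, 0, 0]],
    [[-0.6, 0, 0], [0, 0, 0]],
    [[-0.6, 0, 0], [0, 0, 0]],
    [[-0.6, 0, 0], [0, 0, 0]],
    [[-0.5, 0, 0], [0, 0, 0]],
    [[-0.2, 0, 0], [0, 0, 0]],
    [[0, 0, 0], [0, 0, 0]],
    [[0, 0, 0], [0, 0, 0]],
  ],
)

```text
time_s: 16.05
tool_pos: [0.4821, 0.2605, 0.2032]
tool_rot: [-67.4, 89.9, -141.3]
force: [0.8, 0.3, -2.0]
grip_width: 0.0175
```

```bash
python3 - <<'E'
from h import *
plan([.5017,-.0155,.21],108)
t=cam('top');s=cam('scene')
cv2.imwrite('pics/f.png',np.hstack([crop(t,(255,236),28,7,None),crop(s,(361,140),28,7,None)]))
E
```

```text
t 16.05 tcp [0.4821 0.2605 0.2032] jaw -73.88 x [-9.e-04 -7.e-04 -1.e+00] F [ 0.81  0.32 -1.97] w 0.0175 q7 [  10.9   10.9  -46.8   98.     8.2   74.7 -111.4]
turn deg [-1.88  0.02  0.06] units [-0.0157  0.0002  0.0005]
world [ 0.0196 -0.276   0.0068] units after turn [-0.171 -1.665  6.715]
```

View pics/f.png

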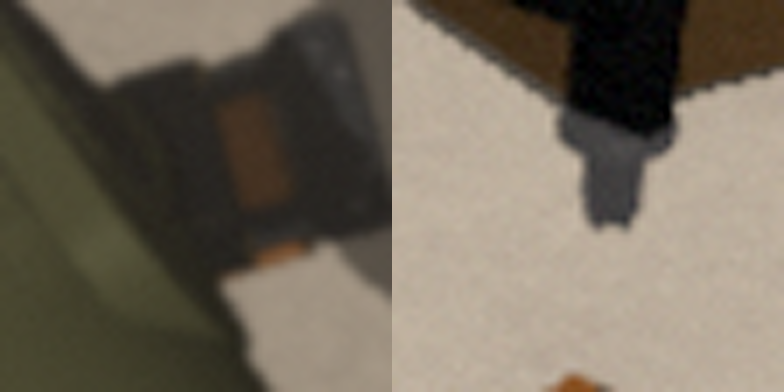

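The clamp is out of the holder and upright, with the stem tip at scene zoom (218,222). Moving over the hub.

Call:
drive_tool(
  increments=[
    [[-0.1, -0.05, 0.2], [-0.016, 0, 0]],
    [[-0.05, -0.1, 0.4], [0, 0, 0]],
    [[0, -0.15, 0.6], [0, 0, 0]],
    [[0, -0.15, 0.6], [0, 0, 0]],
    [[0, -0.15, 0.6], [0, 0, 0]],
    [[0, -0.15, 0.6], [0, 0, 0]],
    [[0, -0.15, 0.6], [0, 0, 0]],
    [[0, -0.15, 0.6], [0, 0, 0]],
    [[0, -0.15, 0.6], [0, 0, 0]],
    [[0, -0.15, 0.6], [0, 0, 0]],
  ],
)

```text
time_s: 17.15
tool_pos: [0.4971, 0.0378, 0.2088]
tool_rot: [-111.3, 89.9, 176.7]
force: [1.2, -1.1, -1.6]
grip_width: 0.0172
```

Call:
drive_tool(
  increments=[
    [[0, -0.15, 0.6], [0, 0, 0]],
    [[0, -0.15, 0.6], [0, 0, 0]],
    [[0, -0.12, 0.5], [0, 0, 0]],
    [[0, -0.04, 0.2], [0, 0, 0]],
    [[0, 0, 0], [0, 0, 0]],
    [[0, 0, 0], [0, 0, 0]],
    [[0, 0, 0], [0, 0, 0]],
    [[0, 0, 0], [0, 0, 0]],
  ],
)

```text
time_s: 17.95
tool_pos: [0.5038, -0.0379, 0.2099]
tool_rot: [134.2, 90.0, 62.4]
force: [-0.2, 0.1, -1.6]
grip_width: 0.0178
```

```bash
python3 - <<'E'
from h import *
plan([.5017,-.0155,.185],108)
t=cam('top');s=cam('scene')
cv2.imwrite('pics/g.png',np.hstack([crop(t,(350,229),28,7,None),crop(s,(276,170),28,7,None)]))
E
```

```text
t 17.95 tcp [ 0.5038 -0.0379  0.2099] jaw -71.84 x [ 0.e+00  1.e-04 -1.e+00] F [-0.23  0.08 -1.6 ] w 0.0178 q7 [ 33.3   2.7 -32.7 103.4   1.5  74.4 -71.6]
turn deg [ 0.16 -0.   -0.  ] units [ 0.0013 -0.     -0.    ]
world [-0.0021  0.0224 -0.0249] units after turn [ 0.621  0.124 -0.549]
```

View pics/g.png

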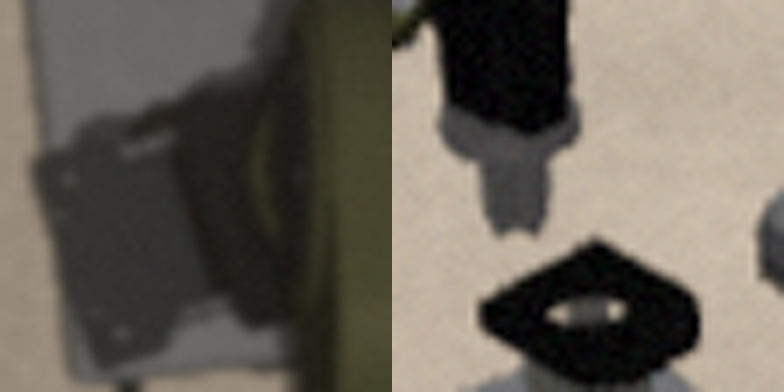

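Call:
drive_tool(
  increments=[
    [[0.1, 0.06, -0.27], [0, 0, 0]],
    [[0.2, 0.06, -0.28], [0, 0, 0]],
    [[0, 0, 0], [0, 0, 0]],
    [[0, 0, 0], [0, 0, 0]],
    [[0, 0, 0], [0, 0, 0]],
  ],
)

```text
time_s: 18.55
tool_pos: [0.5016, -0.017, 0.1978]
tool_rot: [-7.6, 90.0, -79.5]
force: [-0.2, 0.4, -1.6]
grip_width: 0.0177
```

```bash
python3 - <<'E'
from h import *
plan([.5017,-.0155,.185],108)
s=cam('scene');o=env.get_obs();p=o['tool_pos']
u0,v0=262,140
im=cv2.resize(s['frame'][v0:v0+60,u0-10:u0+40],None,fx=8,fy=8,interpolation=cv2.INTER_CUBIC)
g=cv2.cvtColor(im,cv2.COLOR_RGB2GRAY)
for dz in (-.014-.012,-.014-.018,-.014-.024,-.014-.028):
    q=proj(s,[p+[0,0,dz]])[0]
    row=g[int((q[1]+.5-v0)*8)]
    ix=np.where(row<110)[0]; c=(ix.min()+ix.max()+1)/2/8-.5+u0-10
    print(dz,'axis pred',q.round(2),'stem',c.round(2),(ix.max()-ix.min())/8)
q=proj(s,[p,p+.01*np.array([.951,.309,0]),p+.01*np.array([-.309,.951,0])]);print('px per 10mm x,y',q[1]-q[0],q[2]-q[0])
crop(s,(276,172),28,10,'i.png')
E
```

```text
t 18.55 tcp [ 0.5016 -0.017   0.1978] jaw -71.96 x [ 1.e-04 -4.e-04 -1.e+00] F [-0.17  0.43 -1.64] w 0.0177 q7 [ 32.    2.8 -33.8 104.7   1.6  73.  -74.2]
turn deg [0.04 0.02 0.  ] units [0.0003 0.0002 0.    ]
world [ 0.0001  0.0015 -0.0128] units after turn [ 0.321  0.014 -0.035]
-0.026000000000000002 axis pred [273.26 166.74] stem 273.12 9.375
-0.032 axis pred [273.43 168.9 ] stem 273.44 9.0
-0.038 axis pred [273.59 171.03] stem 273.5 8.875
-0.042 axis pred [273.7  172.45] stem 285.25 32.375
px per 10mm x,y [2.93357841 1.51020038] [ 3.18680839 -1.59330844]
```

View pics/i.png

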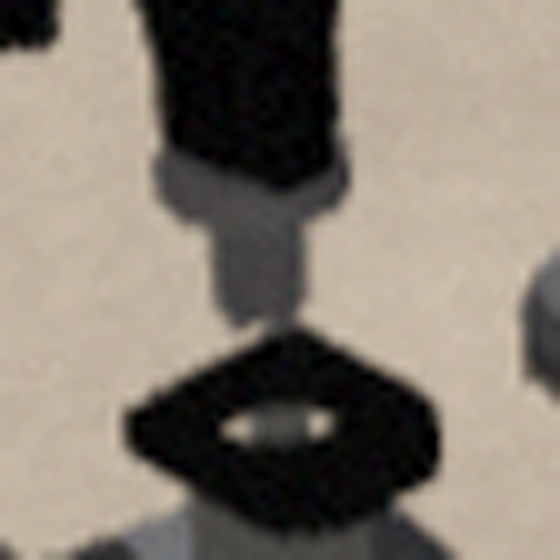

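The stem axis agrees with the TCP axis to under 0.5 px. I'll fine-align and descend, watching the force.

Call:
drive_tool(
  increments=[
    [[0.1, 0, -0.03], [0, 0, 0]],
    [[0.25, 0, 0], [0, 0, 0]],
    [[0.25, 0, 0], [0, 0, 0]],
    [[0.2, 0, 0], [0, 0, 0]],
    [[0, 0, 0], [0, 0, 0]],
    [[0, 0, 0], [0, 0, 0]],
    [[0, 0, 0], [0, 0, 0]],
  ],
)

```text
time_s: 19.3
tool_pos: [0.5015, -0.0156, 0.1661]
tool_rot: [64.8, 90.0, -7.2]
force: [1.0, 0.0, -0.7]
grip_width: 0.0176
```

```bash
python3 - <<'E'
from h import *
plan([.5017,-.0157,.150],108)
E
```

```text
t 19.3 tcp [ 0.5015 -0.0156  0.1661] jaw -71.95 x [ 6.e-04 -1.e-04 -1.e+00] F [ 1.04  0.02 -0.66] w 0.0176 q7 [ 31.7   4.3 -34.  107.1   2.5  69.3 -75.2]
turn deg [ 0.05  0.01 -0.03] units [ 0.0004  0.0001 -0.0003]
world [ 0.0002 -0.0001 -0.0161] units after turn [0.403 0.005 0.005]
```

Call:
drive_tool(
  increments=[
    [[0.07, 0, 0], [0, 0, 0]],
    [[0.07, 0, 0], [0, 0, 0]],
    [[0.07, 0, 0], [0, 0, 0]],
    [[0, 0, 0], [0, 0, 0]],
  ],
)

```text
time_s: 19.7
tool_pos: [0.5008, -0.0156, 0.1569]
tool_rot: [-110.8, 89.9, 177.2]
force: [-0.9, 0.2, -1.0]
grip_width: 0.0179
```

Call:
drive_tool(
  increments=[
    [[0.07, 0, 0], [0, 0, 0]],
    [[0.07, 0, 0], [0, 0, 0]],
    [[0, 0, 0], [0, 0, 0]],
  ],
)

```text
time_s: 20.0
tool_pos: [0.5012, -0.016, 0.1515]
tool_rot: [-1.5, 90.0, -73.5]
force: [1.4, -0.9, -1.6]
grip_width: 0.0176
```

Call:
drive_tool(
  increments=[
    [[0.08, 0, 0], [0, 0, 0]],
    [[0.08, 0, 0], [0, 0, 0]],
    [[0.06, 0, 0], [0, 0, 0]],
    [[0.06, 0, 0], [0, 0, 0]],
    [[0, 0, 0], [0, 0, 0]],
    [[0, 0, 0], [0, 0, 0]],
  ],
)

```text
time_s: 20.6
tool_pos: [0.5013, -0.016, 0.1407]
tool_rot: [7.9, 90.0, -64.1]
force: [0.6, -2.9, 1.5]
grip_width: 0.0173
```

```bash
python3 - <<'E'
from h import *
plan([.5017,-.0157,.1358],108)
E
```

```text
t 20.6 tcp [ 0.5013 -0.016   0.1407] jaw -71.97 x [ 3.e-04 -6.e-04 -1.e+00] F [ 0.55 -2.89  1.53] w 0.0173 q7 [ 31.4   5.7 -34.1 108.9   3.5  66.4 -76. ]
turn deg [ 0.03  0.04 -0.  ] units [ 0.0002  0.0003 -0.    ]
world [ 0.0004  0.0003 -0.0049] units after turn [ 0.121  0.013 -0.005]
```

Call:
drive_tool(
  increments=[
    [[0.03, 0, 0.015], [0, 0, 0]],
    [[0.04, 0, 0], [0, 0, 0]],
    [[0.04, 0, 0], [0, 0, 0]],
    [[0, 0, 0], [0, 0, 0]],
    [[0, 0, 0], [0, 0, 0]],
  ],
)

```text
time_s: 21.1
tool_pos: [0.5014, -0.0161, 0.1363]
tool_rot: [62.5, 90.0, -9.5]
force: [-0.3, -0.7, 4.2]
grip_width: 0.0176
```

```bash
python3 - <<'E'
from h import *
plan([.5017,-.0157,.1358],108)
E
```

```text
t 21.1 tcp [ 0.5014 -0.0161  0.1363] jaw -71.95 x [ 1.e-04 -0.e+00 -1.e+00] F [-0.3  -0.73  4.16] w 0.0176 q7 [ 31.3   6.  -34.1 109.1   3.7  65.9 -76.1]
turn deg [ 0.05  0.   -0.  ] units [ 0.0004  0.     -0.    ]
world [ 0.0003  0.0004 -0.0005] units after turn [ 0.012  0.011 -0.007]
```

Call:
drive_tool(
  increments=[
    [[0.02, 0, 0], [0, 0, 0]],
    [[0.02, 0, 0], [0, 0, 0]],
    [[0, 0, 0], [0, 0, 0]],
    [[0, 0, 0], [0, 0, 0]],
  ],
)

```text
time_s: 21.5
tool_pos: [0.5015, -0.0161, 0.1356]
tool_rot: [9.0, 90.0, -62.9]
force: [-3.5, -2.1, 10.0]
grip_width: 0.0179
```

Call:
drive_tool(
  increments=[
    [[0.02, 0, 0], [0, 0, 0]],
    [[0, 0, 0], [0, 0, 0]],
    [[0, 0, 0], [0, 0, 0]],
    [[0, 0, 0], [0, 0, 0]],
  ],
)

```text
time_s: 21.9
tool_pos: [0.5015, -0.0161, 0.1356]
tool_rot: [2.9, 90.0, -69.0]
force: [-5.8, -1.6, 14.9]
grip_width: 0.0178
```

```bash
python3 - <<'E'
from h import *
plan([.5017,-.0157,.1358],108)
t=cam('top');s=cam('scene')
cv2.imwrite('pics/j.png',np.hstack([crop(t,(350,229),28,7,None),crop(s,(276,180),28,7,None)]))
for i in range(3):
    cam('top');o=env.get_obs();print(o['tool_pos'].round(4),o['force'].round(1),o['wrist_torque'].round(3))
E
```

```text
t 21.9 tcp [ 0.5015 -0.0161  0.1356] jaw -71.96 x [ 3.e-04 -8.e-04 -1.e+00] F [-5.77 -1.63 14.86] w 0.0178 q7 [ 31.3   6.  -34.1 109.2   3.7  65.9 -76.1]
turn deg [ 0.04  0.05 -0.  ] units [ 0.0004  0.0004 -0.    ]
world [0.0002 0.0004 0.0002] units after turn [-0.005  0.008 -0.008]
[ 0.5015 -0.0161  0.1356] [-5.4 -1.5 15. ] [-0.343  1.239 -0.021]
[ 0.5015 -0.0161  0.1356] [-4.9 -2.1 15.6] [-0.367  1.211 -0.02 ]
[ 0.5015 -0.0161  0.1356] [-4.8 -0.7 14.4] [-0.358  1.238 -0.034]
```

View pics/j.png

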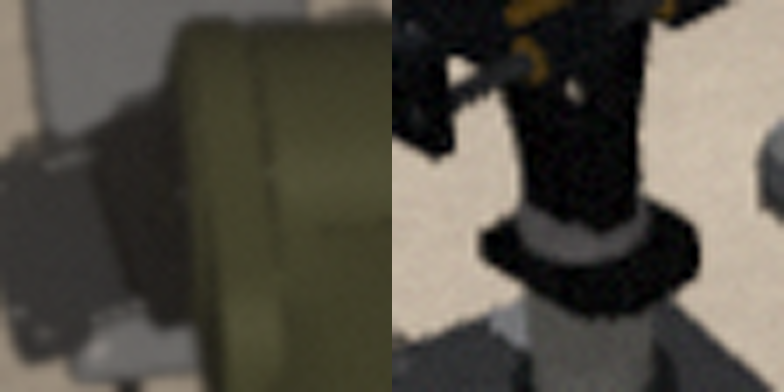

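The scene view shows the flange flush on the pad all round, at zoom (190,240), with the pad level. Height stops at TCP z = 0.1356 (home predicted 0.1358), while the push has risen to about 15 N and holds steady. Handing in.

```bash
python3 -c "
from cell import env
print(env.sign_off()); o=env.get_obs(); print(o['time_s'],o['tool_pos'],o['force'],o['grip_width'])"
```

```text
the job is handed in; nothing more can be done
None
the job is handed in; nothing more can be done
```

The pad is on the hub and the clamp is meshed, home and still gripped and pressed down. I handed the job in after about 22 s; no verdict was reported.

- **Pad:** I laid it flat on the hub and let go. Afterwards, before the clamp went in, the top camera put its hole at (0.5024, -0.0151). The hub centre I used was (0.5017, -0.0157), about 1 mm away. The scene camera could not confirm this, because its view of the hole was partly blocked.
- **Clamp:** I lifted it from the holder, turned it about 2° to the 18° slots and lowered it through the pad. It entered the slots without resistance. The grasp stopped at z = 0.1356, against 0.1358 predicted for home.
- **Push and grip:** The downward push was steady at about 15 N, with the grip set to 40 N. The last picture shows the flange flush on a level pad.
- **Not perfect:** A sideways force of about 5 N in x remained, so the stem was probably leaning lightly on a slot wall. I left it as it was.
- **Bystanders:** I did not check them at the end; I saw no sign of contact with any of them.

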